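# Latch the toolbox and hold up the fullest screw tin

### The job

The toolbox has been restocked from the three screw tins, so latch it: swing the hasp all the way down over its staple. Then find which tin has the most screws left: going from your left to your right, heft each closed tin a few centimetres off its seat, one at a time, and stand it back where it was. Finish while holding the heaviest one up in the gripper, upright and still, about 20 cm above the bench, with the two lighter tins standing on their seats, the hasp closed and everything else left alone.

Things in the scene. Friction and masses are not known exactly. Their poses are not given: they have to be found in the camera images.
- hasp (a joint): opening angle of the hasp leaf, rad: 0 = closed (flat on the lid, staple through its slot, hard stop), pi/2 = upright; starts at 1.1 to 1.9. It turns about the toolbox's x axis; closing, its free end swings from above over to the toolbox's -y side. Stiff hinge (0.06 N m friction, no spring): it stays wherever it is left, so push it right down
- hasp_hinge (a point): middle of the hasp's hinge pin, at (-30, 20, 114) mm in the toolbox frame. The bright steel leaf is a flat plate 34 mm wide, 3 mm thick, 95 mm long from the pin, with a slot 28 x 10 mm centred 48 mm from the pin. The dark staple that comes through it is fixed at (-30, -28) mm in the toolbox frame and ends 15.5 mm above the lid
- hasp_tab (a point): middle of the solid outer end of the hasp leaf (the part to push), 80 mm from the hinge pin, on the leaf's face that looks up when it is closed; 5.5 mm above the lid when closed
- toolbox: red steel toolbox fixed to the bench, 280 x 170 x 110 mm (x, y, z; flat lid top at z = 110 mm), two half-lids meeting in a seam along its x axis. Origin: centre of its underside, on the bench; z up, x along its length; hasp on the line x = -30 mm. Carrying handles on its long sides stand out to y = +-101 mm. Turned by up to 0.3 rad
- board: plywood board fixed to the bench, 200 x 420 x 18 mm, with three round dark seats 74 mm wide (flat, flush) in a row 120 mm apart along its y axis, row at x = -30 mm. Origin: centre of its underside on the bench; z up, y to the robot's left when it is not turned (turned by up to 0.25 rad)
- tin_left: the left (robot's left) one of three outwardly identical closed screw tins: upright cylinder, 60 mm across (61 mm at the lid), 85 mm tall, blue, yellow band, aluminium lid; may be gripped firmly (40 N). Origin: centre of its underside, z up. Weighs 0.23 to 0.82 kg; the heaviest, a different one each time, is at least 0.15 kg heavier than either other
- tin_middle: the middle (robot's middle) one of three outwardly identical closed screw tins: upright cylinder, 60 mm across (61 mm at the lid), 85 mm tall, blue, yellow band, aluminium lid; may be gripped firmly (40 N). Origin: centre of its underside, z up. Weighs 0.23 to 0.82 kg; the heaviest, a different one each time, is at least 0.15 kg heavier than either other
- tin_right: the right (robot's right) one of three outwardly identical closed screw tins: upright cylinder, 60 mm across (61 mm at the lid), 85 mm tall, blue, yellow band, aluminium lid; may be gripped firmly (40 N). Origin: centre of its underside, z up. Weighs 0.23 to 0.82 kg; the heaviest, a different one each time, is at least 0.15 kg heavier than either other
- screwdriver: bystander: screwdriver lying on the board behind the tins, along the board's y, its middle about 70 mm beyond the board's middle line (100 mm from the tins' row); origin at its middle, underside
- tape_roll: bystander: black roll of tape, 72 mm across and 19 mm high, lying on the toolbox lid about 90 mm beyond its middle (120 mm from the hasp); origin: centre of its underside
- mug: bystander: blue mug at the back, 80 mm across, 95 mm tall; origin: centre of its underside
- glue: bystander: white glue bottle at the back, 54 mm across, 160 mm tall; origin: centre of its underside
- spray: bystander: green spray can at the back, 56 mm across, 170 mm tall; origin: centre of its underside
- hammer: bystander: hammer lying far right on the bench; origin at its middle, underside
- wrench: bystander: wrench lying far left on the bench; origin at its middle, underside

How it is judged (in metres and radians):
On the way, in this order (a step that is already met when the one before it is completed fails the run):
1. the hasp is swung down over the staple (within 0.06 rad of closed) while all tins stand on the board (value of joint hasp below 0.06 rad and height (world z) of each of tin_left, tin_middle, tin_right below 0.022 m), for 0.2 s.
2. the left tin is lifted, its base more than 12 mm clear of the board, while the other two stand on the board (height (world z) of tin_left above 0.03 m and height (world z) of each of tin_middle, tin_right below 0.022 m), for 0.2 s.
3. the middle tin is lifted, its base more than 12 mm clear of the board, while the other two stand on the board (height (world z) of tin_middle above 0.03 m and height (world z) of each of tin_left, tin_right below 0.022 m), for 0.2 s.
4. the right tin is lifted, its base more than 12 mm clear of the board, while the other two stand on the board (height (world z) of tin_right above 0.03 m and height (world z) of each of tin_left, tin_middle below 0.022 m), for 0.2 s.
At the end, for the whole second after the job is handed in: Hasp within 0.08 rad of closed; heaviest tin held in the fingers only, base over 150 mm above the bench, within 0.3 rad of upright, under 30 mm/s; each lighter tin at rest on the board, upright within 0.1 rad, within 40 mm of its start. The program finishes while holding (value of joint hasp below 0.08 rad and ((distance between tin_left and most_screws_c0 below 0.06 m and height (world z) of tin_left above 0.15 m and angle between tin_left's own z axis and vertical below 0.3 rad and linear speed of tin_left below 0.03 m/s and contact force between the fingers and tin_left above 2 N and contact force between tin_left and board below 0.2 N and contact force between tin_left and toolbox below 0.2 N and contact force between tin_left and tin_middle below 0.2 N and contact force between tin_left and tin_right below 0.2 N and height (world z) of each of tin_middle, tin_right below 0.022 m and distance of each of tin_middle, tin_right from where it was at the start of the episode below 0.04 m and angle between each of tin_middle, tin_right's own z axis and vertical below 0.1 rad and linear speed of each of tin_middle, tin_right below 0.02 m/s) or (distance between tin_middle and most_screws_c0 below 0.06 m and height (world z) of tin_middle above 0.15 m and angle between tin_middle's own z axis and vertical below 0.3 rad and linear speed of tin_middle below 0.03 m/s and contact force between the fingers and tin_middle above 2 N and contact force between tin_middle and board below 0.2 N and contact force between tin_middle and toolbox below 0.2 N and contact force between tin_middle and tin_left below 0.2 N and contact force between tin_middle and tin_right below 0.2 N and height (world z) of each of tin_left, tin_right below 0.022 m and distance of each of tin_left, tin_right from where it was at the start of the episode below 0.04 m and angle between each of tin_left, tin_right's own z axis and vertical below 0.1 rad and linear speed of each of tin_left, tin_right below 0.02 m/s) or (distance between tin_right and most_screws_c0 below 0.06 m and height (world z) of tin_right above 0.15 m and angle between tin_right's own z axis and vertical below 0.3 rad and linear speed of tin_right below 0.03 m/s and contact force between the fingers and tin_right above 2 N and contact force between tin_right and board below 0.2 N and contact force between tin_right and toolbox below 0.2 N and contact force between tin_right and tin_left below 0.2 N and contact force between tin_right and tin_middle below 0.2 N and height (world z) of each of tin_left, tin_middle below 0.022 m and distance of each of tin_left, tin_middle from where it was at the start of the episode below 0.04 m and angle between each of tin_left, tin_middle's own z axis and vertical below 0.1 rad and linear speed of each of tin_left, tin_middle below 0.02 m/s))); the arm keeps its last pose, push and grip.
It fails at once if a bystander (screwdriver, tape roll, mug, glue bottle, spray can, hammer or wrench) is shifted by more than 50 mm (distance of any of screwdriver, tape_roll, mug, glue, spray, hammer, wrench from where it was at the start of the episode above 0.05 m).
It fails at once if a tin is tipped by more than 0.6 rad (angle between any of tin_left, tin_middle, tin_right's own z axis and vertical above 0.6 rad).
It also fails if it takes over 72 s, if anything falls off the work surface, if the arm or the gripper's body presses on something with over 40 N, if the wrist force passes 120 N, or if a joint passes its speed limit or range.

### The arm

A 6-joint arm with a two-finger parallel gripper is mounted at the origin on the work surface. World frame = base frame: x ahead of the robot, y to its left, z up, the work surface at z = 0. Lengths are in mm, angles in rad, forces in N, time in s.
With the tool pointing down it reaches from about 275 to 750 mm from the base axis. Payload 10.2 kg.
Tool frame: the origin (TCP) lies at the centre of the arm's flange, where the gripper is bolted on; the fingertips stand 173 mm ahead of it and the grasp point (between the pads) lies 155 mm ahead of it; z points along the fingers, y is the line along which they close (so a half turn about z gives the same grasp; the last joint's range is limited). The gripper opens to 85 mm and grips with 20 to 120 N. Pads are 22 mm wide; open, the fingers measure 114 mm over their backs; the gripper's body (76 mm by 85 mm) begins 54 mm behind the grasp point. The pads swing forward as they close: fully open they stand 13 mm farther back than shut.
Start: joints at [-1.531, 0.313, 1.498, -0, 1.331, -0.223], TCP at [136.374, -506.986, 404.694] pointing down, gripper open.
Joint ranges: [-2.94, 2.94], [-0.97, 2.17], [0.19, 2.56], [-1.23, 4.37], [0.02, 3.11], [-2.88, 2.88]. Speed limits (rad/s): [2.39, 2.39, 3.01, 3.14, 3.14, 3.14].

### API

Orientations are given as a unit quaternion [w, x, y, z].
In Python, from rig import ctrl, camrig, monitor gives the robot as it stands (ctrl), with the cameras (camrig) and the readings (monitor).
- The arm moves only by the tool steer_hand, called as a command line: name --argument value ..., lists and objects as JSON in quotes. Schema: {"type":"object","properties":{"plan":{"type":"object","properties":{"x":{"type":"array","items":{"type":"number"},"minItems":1,"maxItems":8},"y":{"type":"array","items":{"type":"number"},"minItems":1,"maxItems":8},"z":{"type":"array","items":{"type":"number"},"minItems":1,"maxItems":8},"ax":{"type":"array","items":{"type":"number"},"minItems":1,"maxItems":8},"ay":{"type":"array","items":{"type":"number"},"minItems":1,"maxItems":8},"az":{"type":"array","items":{"type":"number"},"minItems":1,"maxItems":8}},"additionalProperties":false,"required":["x","y","z","ax","ay","az"]},"aperture":{"type":"number"},"squeeze":{"type":"number"},"only":{"type":"string"},"quiet":{"type":"boolean"},"lines":{"type":"string"}},"required":["plan"],"additionalProperties":false}. plan is an object with one list for each field, all of the same length, 1 to 8, a row being the entries at one place: x, y, z (the shift in units of 25 mm), ax, ay, az (a rotation vector in units of 0.25 rad); each row is the pose to reach, as a shift and turn from the pose commanded when the call began, along the tool's axes at that moment; what a row does not reach only later rows make up. A row lasts 1/10 s, in which the tool goes at most 50 mm and 0.15 rad, less where a joint would pass 70% of its speed; a pose out of reach is approached as far as the arm can. aperture is the opening from 0.0 (shut) to 1.0 (fully open), set as the call begins (left out keeps the last). The fingers move at their own pace and stop on an object; squeeze is the grip in N (left out, the last holds). Time passes only in rows, so rows that do not move let the fingers close. The tool returns the time, the measured TCP pose, the force, the opening and the grip force at its end. only (a regular expression) keeps the lines of the reply that match it, lines (a string "A,B") keeps lines A to B, and quiet returns only ok. Input that does not fit is refused with a message, and nothing moves.
- monitor.sense(): the state, without advancing time (a new reading comes with each control period).
- camrig.capture(name): name is "side" or "top" or "wrist"; returns the picture (480x640x3 uint8, red, green, blue); there is no depth.
- camrig.calibration(name): a dict with "fx", "fy", "cx", "cy" (pixels), "position" and "attitude" of the camera in the world. Camera axes: x right, y down, z forward; pixel columns grow to the right and rows downward; lengths in mm; the calibration is good to about 2 mm. The wrist camera is an equidistant fisheye: a pixel r from the principal point sees the ray r / f radians off the axis. A picture is of the moment at which its call begins: read the wrist's pose just before it. calibration takes no time and is no camera call; for the wrist camera it gives the pose at the moment of the call.
- ctrl.finish_job(): hands the job in; it is judged then, once.
The state is a dict: "time_s": time; "joints": joint angles; "dq": joint speeds; "tau": joint torques, N m; "eef_pos": TCP position; "ee_rot": TCP orientation; "force": force on the tool from outside, world axes, zero at the start; "wrist_torque": the same for the moment, N m; "grip_width": opening from 0.0 (shut) to 1.0 (fully open); "grip_force": force on a finger pad.
Only numpy, scipy, OpenCV 4.12 (cv2) and the standard library are available. Lean on these libraries where they do the work, as an engineer would, in place of code of your own. Each camera call takes 0.05 s, during which the arm holds its last target. There are 200 camera calls.

## Working session

There is one attempt and no reset: what is moved stays moved. The work goes in short steps, Python scripts to look and compute and a tool call to move; the robot and the scene stay as the last step left them, time stands still between calls to the robot, and variables do not carry over. Pictures are saved under pics/ and viewed, at most 10 in all, crops included, and the job is handed in when it is done.

```bash
ls; mkdir -p pics; python3 - <<'E'
from rig import ctrl, camrig, monitor
import cv2
print(monitor.sense())
for n in("top","side","wrist"):
    im=camrig.capture(n);cv2.imwrite(f"pics/{n}0.png",im[...,::-1]);print(n,camrig.calibration(n))
E
```

```text
pics
rig.py
{'time_s': 0.0, 'joints': array([-1.53143146e+00,  3.13478545e-01,  1.49846003e+00, -4.78554931e-06,
        1.33100597e+00, -2.23397979e-01]), 'dq': array([-0.00033093,  0.00110053, -0.00074356,  0.00197839,  0.00116995,
        0.00054039]), 'tau': array([ 1.36849835e-04, -4.12263322e+01, -2.59733874e+01, -2.13685817e-04,
        4.25562845e-03, -3.06574478e-06]), 'eef_pos': array([ 136.35589133, -506.94414316,  404.11167848]), 'ee_rot': array([-6.73297585e-04,  9.91381567e-01,  1.31004322e-01,  5.97961744e-05]), 'force': array([-0.09164555, -0.38603539,  0.55049494]), 'wrist_torque': array([-0.0109396 , -0.00041028,  0.02749012]), 'grip_force': 0.0, 'grip_width': 0.999885825803889}
top {'fx': 607.5505461252708, 'fy': 607.5505461252708, 'cx': 316.9866672814451, 'cy': 229.32310771202722, 'position': array([ 426.94387855,   12.59555605, 1721.73453946]), 'attitude': array([-0.03197361,  0.71236035, -0.69976821,  0.04295195])}
side {'fx': 573.6701344949456, 'fy': 573.6701344949456, 'cx': 316.943050136411, 'cy': 230.06450999387235, 'position': array([ 422.35922102, 1080.50107325, 1103.69247715]), 'attitude': array([ 0.03416485, -0.05788877,  0.91201346, -0.40461476])}
wrist {'fx': 371.64829954431775, 'fy': 371.64829954431775, 'cx': 319.00174130554745, 'cy': 237.39707134113235, 'position': array([ 206.38259119, -487.77666535,  373.07083243]), 'attitude': array([ 0.11322132,  0.78575852, -0.60179459, -0.08722236])}
```

View pics/top0.png

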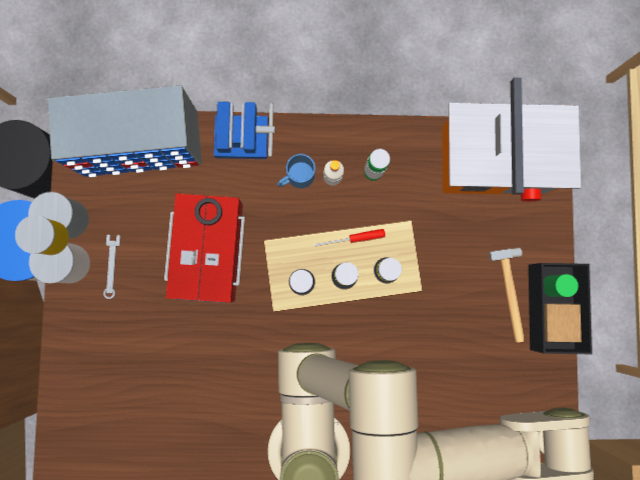

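View pics/side0.png

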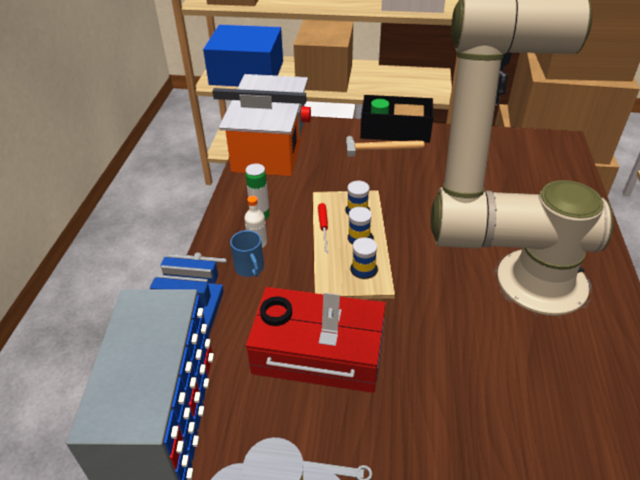

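Top view: toolbox around (203,248), tape (208,211), hasp around (190–212,258); tins at (301,281), (345,275), (388,269). Side view: the leaf stands up near (330,318). Next I'll segment these regions.

```bash
cat > h.py <<'E'
from rig import ctrl, camrig, monitor
import numpy as np, cv2
from scipy.spatial.transform import Rotation as R
def rot(q): return R.from_quat(np.r_[q[1:],q[0]]).as_matrix()
def ray(n,uv):
    c=camrig.calibration(n); d=np.array([(uv[0]-c['cx'])/c['fx'],(uv[1]-c['cy'])/c['fy'],1.])
    return np.array(c['position']),rot(c['attitude'])@d
def plane(n,uv,z):
    p,d=ray(n,uv); return p+d*(z-p[2])/d[2]
def proj(n,X):
    c=camrig.calibration(n); v=rot(c['attitude']).T@(np.asarray(X)-c['position']); return np.array([c['fx']*v[0]/v[2]+c['cx'],c['fy']*v[1]/v[2]+c['cy']])
def tri(a,ua,b,ub):
    p,d=ray(a,ua);q,e=ray(b,ub); s=np.linalg.lstsq(np.c_[d,-e],q-p,rcond=None)[0]
    A=p+d*s[0];B=q+e*s[1]; return (A+B)/2,np.linalg.norm(A-B)
E
python3 - <<'E'
from h import *
t=cv2.imread('pics/top0.png'); s=cv2.imread('pics/side0.png')
a=cv2.resize(t[185:310,150:260],None,fx=4,fy=4,interpolation=cv2.INTER_CUBIC)
b=cv2.resize(s[280:400,240:330+60],None,fx=2.3,fy=2.3,interpolation=cv2.INTER_CUBIC)
o=np.zeros((500,440+b.shape[1],3),np.uint8);o[:500,:440]=a;o[:b.shape[0],440:]=b
cv2.imwrite('pics/crop0.png',o);print(o.shape)
hsv=cv2.cvtColor(t,cv2.COLOR_BGR2HSV)
# tins lids
m=((hsv[...,1]<60)&(hsv[...,2]>150)).astype(np.uint8); m[:, :270]=0;m[:250]=0;m[320:]=0;m[:,420:]=0
for c in cv2.findContours(m,0,1)[0]:
    if cv2.contourArea(c)>150:
        (x,y),r=cv2.minEnclosingCircle(c); M=cv2.moments(c);u=(M['m10']/M['m00'],M['m01']/M['m00'])
        print('tin',u,r,plane('top',u,103).round(1))
# board corners
m=((hsv[...,0]>12)&(hsv[...,0]<28)&(hsv[...,2]>170)).astype(np.uint8);m[:, :250]=0;m[:,440:]=0;m[:200]=0;m[330:]=0
c=max(cv2.findContours(m,0,1)[0],key=cv2.contourArea);r=cv2.minAreaRect(c);B=cv2.boxPoints(r)
W=np.array([plane('top',u,18) for u in B]);print('board',W.round(0),W.mean(0),np.linalg.norm(np.diff(W,axis=0),axis=1))
# toolbox lid
red=((hsv[...,0]<8)|(hsv[...,0]>172))&(hsv[...,1]>150)
for thr in (140,180,200):
    m=(red&(hsv[...,2]>thr)).astype(np.uint8);m[:,260:]=0;m[:,:150]=0
    m=cv2.morphologyEx(m,cv2.MORPH_CLOSE,np.ones((5,5)));c=max(cv2.findContours(m,0,1)[0],key=cv2.contourArea);B=cv2.boxPoints(cv2.minAreaRect(c))
    W=np.array([plane('top',u,110) for u in B]);print(thr,B.round(0).tolist(),W.round(0)[:,:2].tolist(),W.mean(0),np.linalg.norm(np.diff(W,axis=0),axis=1))
E
```

```text
(500, 785, 3)
tin (300.8097708603545, 280.69347168179854) 11.720108985900879 [461.5  29.5 103. ]
tin (346.4785894206549, 273.1036943744752) 11.87883186340332 [483.7 -91.6 103. ]
tin (389.997012377294, 268.5181391378574) 11.771099090576172 [ 498.  -207.6  103. ]
board [[ 575.  139.   18.]
 [ 641. -281.   18.]
 [ 441. -309.   18.]
 [ 378.  107.   18.]] [508.73201351 -86.05084664  18.        ] [425.22469057 200.99266762 420.12123946]
140 [[165.0, 298.0], [174.0, 192.0], [239.0, 197.0], [230.0, 303.0]] [[411.0, 385.0], [693.0, 374.0], [682.0, 200.0], [399.0, 215.0]] [546.21868357 293.59332904 110.        ] [282.6243772  174.04560812 282.79568494]
180 [[166.0, 297.0], [175.0, 192.0], [238.0, 198.0], [229.0, 303.0]] [[411.0, 383.0], [691.0, 371.0], [680.0, 203.0], [400.0, 217.0]] [545.61553141 293.38424814 110.        ] [279.97779801 168.66656562 280.13651265]
200 [[170.0, 255.0], [176.0, 192.0], [238.0, 198.0], [232.0, 261.0]] [[523.0, 376.0], [691.0, 368.0], [679.0, 202.0], [511.0, 212.0]] [600.95231728 289.75148834 110.        ] [168.43119016 166.24012428 168.51389525]
```

View pics/crop0.png

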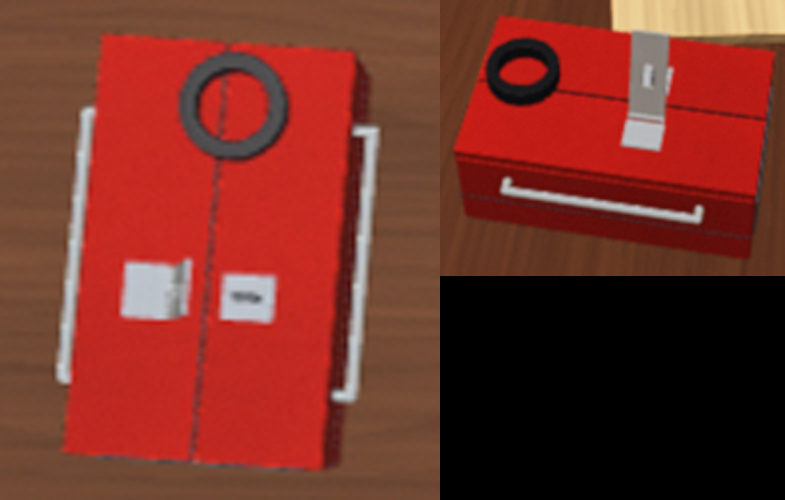

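Crop: the lid rectangle agrees with 280 x 170. The leaf stands near upright (top-edge at side px ≈(331,294)), with its hinge plate at top px ≈(188,258) and the staple at (212,259). Now I'll get the leaf angle and the first move.

```bash
cat >> h.py <<'E'
bc=np.array([545.6,293.4]); by=-0.043
def box(p):
    c,s=np.cos(by),np.sin(by); return np.array([bc[0]+c*p[0]-s*p[1],bc[1]+s*p[0]+c*p[1],p[2]])
def go(x,y,z,yaw):
    "tool-frame shift and turn from here to TCP x,y,z pointing down with tool x at yaw"
    s=monitor.sense(); M=rot(s['ee_rot']); d=M.T@(np.array([x,y,z])-s['eef_pos'])
    c,q=np.cos(yaw),np.sin(yaw); T=np.array([[c,q,0],[q,-c,0],[0,0,-1.]])
    print('go',d.round(1).tolist(),R.from_matrix(M.T@T).as_rotvec().round(3).tolist())
E
python3 - <<'E'
from h import *
print('staple',box([-30,-28,120]),proj('top',box([-30,-28,115])),proj('side',box([-30,-28,115])))
print('hinge',box([-30,20,114]),proj('top',box([-30,20,114])),proj('side',box([-30,20,114])))
for a in np.arange(1.1,1.95,.1):
    P=box([-30,20-95*np.cos(a),114+95*np.sin(a)]);print(round(a,1),P.round(0),proj('top',P).round(1),proj('side',P).round(1))
y=-.043
P=box([-30,70,0]);go(P[0],P[1],430,y)
E
```

```text
staple [514.42410173 266.71548451 120.        ] [211.25287694 258.91242884] [331.61872974 313.41758325]
hinge [516.48746573 314.67111535 114.        ] [193.13016137 257.82772402] [328.11802679 330.8248952 ]
1.1 [515. 272. 199.] [204.1 256.9] [331.3 289.6]
1.2 [515. 280. 203.] [200.3 256.6] [330.7 291.5]
1.3 [515. 289. 206.] [196.5 256.3] [330.  293.7]
1.4 [516. 299. 208.] [192.6 256. ] [329.3 296.4]
1.5 [516. 308. 209.] [188.7 255.7] [328.5 299.4]
1.6 [517. 317. 209.] [184.9 255.5] [327.8 302.8]
1.7 [517. 327. 208.] [181.1 255.3] [327.  306.6]
1.8 [517. 336. 207.] [177.5 255.1] [326.3 310.7]
1.9 [518. 345. 204.] [174.1 254.9] [325.5 315. ]
go [595.6, -742.4, -24.9] [-0.001, -0.0, 0.306]
```

Careful with the scale: shifts go in units of 25 mm and turns go in units of 0.25 rad. That gives: -190 mm is -7.6, 180 mm is 7.2, 0.306 rad is 1.224.

steer_hand --plan '{"x":[1.2, 2.4, 3.6, 4.8, 6, 7.2, 8.4, 9.6], "y":[-1.52, -3.04, -4.56, -6.08, -7.6, -9.12, -10.64, -12.16], "z":[-0.24, -0.48, -0.72, -0.96, -1, -1, -1, -1], "ax":[0, 0, 0, 0, 0, 0, 0, 0], "ay":[0, 0, 0, 0, 0, 0, 0, 0], "az":[0.16, 0.32, 0.48, 0.64, 0.8, 0.96, 1.12, 1.224]}' --aperture 0.0 --squeeze 30

```text
time_s: 0.95
eef_pos: [289.2, -149.1, 429.7]
ee_rot: [0.0, 1.0, -0.023, 0.0]
force: [0.5, -1.0, 0.4]
grip_width: 0.001
grip_force: 0.0
```

```bash
python3 -c "
from h import *
P=box([-30,70,0]);go(P[0],P[1],430,by)"
```

```text
go [205.8, -523.7, -0.3] [0.0, -0.001, -0.003]
```

steer_hand --plan '{"x":[0.72, 1.44, 2.16, 2.88, 3.6, 4.32, 5.04, 5.76], "y":[-1.84, -3.68, -5.52, -7.36, -9.2, -11.04, -12.88, -14.64], "z":[0, 0, 0, 0, 0, 0, 0, 0], "ax":[0, 0, 0, 0, 0, 0, 0, 0], "ay":[0, 0, 0, 0, 0, 0, 0, 0], "az":[0, 0, 0, 0, 0, 0, 0, 0]}'

```text
time_s: 1.75
eef_pos: [449.1, 210.8, 429.5]
ee_rot: [0.0, 1.0, -0.021, -0.0]
force: [-0.1, -1.3, -0.2]
grip_width: -0.002
grip_force: 0.0
```

steer_hand --plan '{"x":[0.68, 1.36, 2.04, 2.48, 2.48], "y":[-1.76, -3.52, -5.2, -6.32, -6.32], "z":[0, 0, 0, 0, 0], "ax":[0, 0, 0, 0, 0], "ay":[0, 0, 0, 0, 0], "az":[0, 0, 0, 0, 0]}'

```text
time_s: 2.25
eef_pos: [518.1, 366.2, 427.9]
ee_rot: [0.0, 1.0, -0.02, -0.001]
force: [-0.1, -0.8, 0.4]
grip_width: 0.002
grip_force: 0.0
```

```bash
python3 - <<'E'
from h import *
s=monitor.sense();print(s['eef_pos'],s['joints'].round(2))
P=box([-30,55,0]);go(P[0],P[1],180+173,by)
for n in('wrist','side'):
    cv2.imwrite(f'pics/{n}1.png',camrig.capture(n)[...,::-1])
w=cv2.imread('pics/wrist1.png');t=cv2.imread('pics/side1.png')[220:400,220:420]
t=cv2.resize(t,None,fx=1.6,fy=1.6);w=cv2.resize(w,(480,360));o=np.zeros((360,800,3),np.uint8);o[:,:480]=w;o[:288,480:]=t;cv2.imwrite('pics/c1.png',o)
E
```

```text
[518.06341231 366.23592478 427.85419659] [0.43 0.55 1.09 0.   1.51 2.04]
go [0.7, 16.6, 74.9] [0.0, 0.002, 0.002]
```

View pics/c1.png

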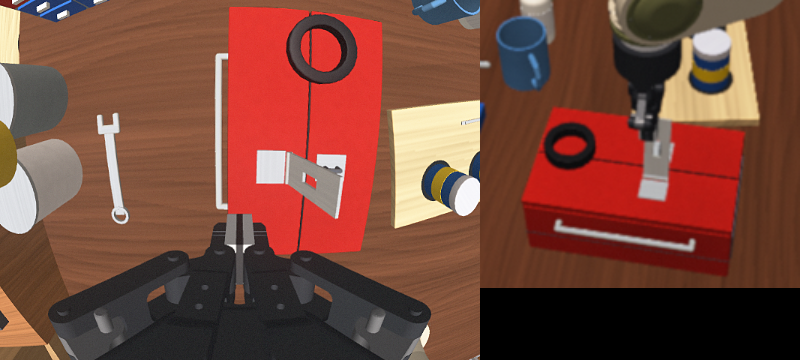

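The view shows the leaf leaning towards the tins, and the shut fingers clear on its +y side. Next I go down behind it and sweep it over along its arc.

To row units: 69 mm is 2.76, 8 mm is 0.32.

steer_hand --plan '{"x":[0, 0.04, 0.04], "y":[0.32, 0.68, 0.68], "z":[1.4, 2.76, 2.76], "ax":[0, 0, 0], "ay":[0, 0, 0], "az":[0, 0, 0]}'

```text
time_s: 2.65
eef_pos: [517.4, 344.6, 357.0]
ee_rot: [0.002, 1.0, -0.023, -0.004]
force: [-0.1, -0.0, -0.7]
grip_width: -0.0
grip_force: 0.0
```

steer_hand --plan '{"x":[0, 0, 0, 0, 0, 0, 0, 0], "y":[0.6, 1.2, 1.92, 2.64, 3.44, 4.08, 4.4, 4.56], "z":[0, 0, 0.08, 0.2, 0.76, 1.56, 2.16, 2.56], "ax":[0, 0, 0, 0, 0, 0, 0, 0], "ay":[0, 0, 0, 0, 0, 0, 0, 0], "az":[0, 0, 0, 0, 0, 0, 0, 0]}'

```text
time_s: 3.45
eef_pos: [513.2, 231.8, 297.8]
ee_rot: [-0.0, 1.0, -0.022, 0.001]
force: [-0.0, 1.0, -0.5]
grip_width: 0.0
grip_force: 0.2
```

steer_hand --plan '{"x":[0, 0, 0], "y":[0, 0, 0], "z":[0.08, 0.16, 0.16], "ax":[0, 0, 0], "ay":[0, 0, 0], "az":[0, 0, 0]}'

```text
time_s: 3.75
eef_pos: [513.1, 233.0, 293.5]
ee_rot: [-0.0, 1.0, -0.021, 0.001]
force: [-0.5, 0.1, 0.3]
grip_width: 0.0
grip_force: 0.1
```

```bash
python3 -c "
from h import *
P=box([-30,-60,0]);go(P[0],P[1],115.5+173,by)"
```

```text
go [-0.1, -1.7, 5.0] [-0.0, -0.001, 0.0]
```

To row units: 2 mm is 0.08, 4 mm is 0.16.

steer_hand --plan '{"x":[0, 0, 0], "y":[0, 0, 0], "z":[0.08, 0.16, 0.16], "ax":[0, 0, 0], "ay":[0, 0, 0], "az":[0, 0, 0]}'

```text
time_s: 4.05
eef_pos: [513.0, 232.8, 288.9]
ee_rot: [-0.0, 1.0, -0.021, 0.0]
force: [0.1, 0.5, 1.3]
grip_width: -0.001
grip_force: 0.5
```

steer_hand --plan '{"x":[0, 0], "y":[0, 0], "z":[0.06, 0.06], "ax":[0, 0], "ay":[0, 0], "az":[0, 0]}'

```text
time_s: 4.25
eef_pos: [513.0, 232.8, 288.6]
ee_rot: [-0.0, 1.0, -0.022, 0.001]
force: [-3.2, -0.2, 11.1]
grip_width: 0.001
grip_force: 5.6
```

Contact reads 11 N at exactly the expected closed height. I'll press a bit more, then retreat and look.

steer_hand --plan '{"x":[0, 0, 0], "y":[0, 0, 0], "z":[0.04, 0.04, 0.04], "ax":[0, 0, 0], "ay":[0, 0, 0], "az":[0, 0, 0]}'

```text
time_s: 4.55
eef_pos: [513.0, 232.8, 288.4]
ee_rot: [-0.0, 1.0, -0.021, 0.001]
force: [-6.1, -1.0, 17.1]
grip_width: -0.001
grip_force: 8.8
```

steer_hand --plan '{"x":[0, 0, -0.4, -0.8, -0.8], "y":[0, 0, 1.4, 3.2, 3.2], "z":[-1.6, -3.2, -3.4, -3.4, -3.4], "ax":[0, 0, 0, 0, 0], "ay":[0, 0, 0, 0, 0], "az":[0, 0, 0, 0, 0]}' --aperture 1.0 --squeeze 40

```text
time_s: 5.05
eef_pos: [488.7, 150.5, 371.4]
ee_rot: [0.001, 1.0, -0.023, -0.0]
force: [-0.1, 0.6, -0.4]
grip_width: 0.844
grip_force: 0.0
```

```bash
python3 - <<'E'
from h import *
go(461,29,320,.153)
t=camrig.capture('top');s=camrig.capture('side')
cv2.imwrite('pics/top2.png',t[...,::-1])
a=cv2.resize(t[185:310,150:260],None,fx=4,fy=4)[...,::-1];b=cv2.resize(s[280:400,240:390],None,fx=2.3,fy=2.3)[...,::-1]
o=np.zeros((500,440+b.shape[1],3),np.uint8);o[:500,:440]=a;o[:b.shape[0],440:]=b;cv2.imwrite('pics/c2.png',o)
E
```

```text
go [-22.0, 122.6, 51.5] [0.001, 0.001, -0.2]
```

View pics/c2.png

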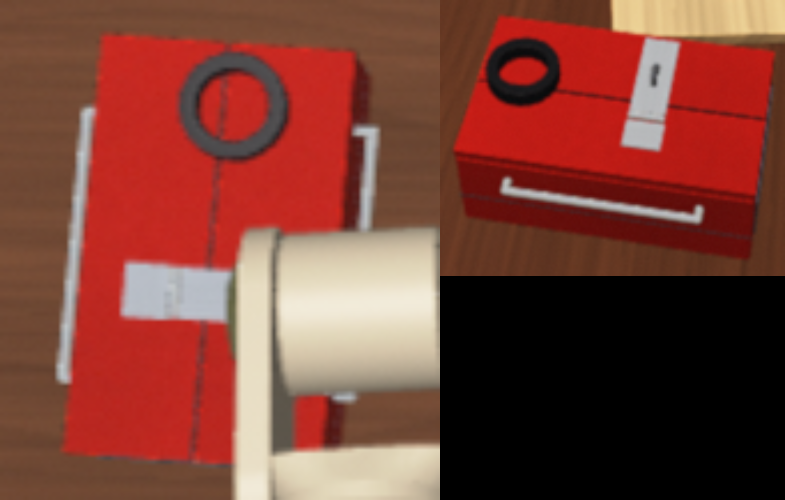

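Pictures: the leaf lies flat with the dark staple poking through the slot (crop px (655,75)), so the hasp is closed. On to the left tin.

To row units: 122 mm is 4.88, 51 mm is 2.04, -0.2 rad is -0.8.

steer_hand --plan '{"x":[-0.24, -0.56, -0.88, -0.88, -0.88], "y":[1.6, 3.2, 4.88, 4.88, 4.88], "z":[0.4, 1.2, 2.04, 2.04, 2.04], "ax":[0, 0, 0, 0, 0], "ay":[0, 0, 0, 0, 0], "az":[-0.28, -0.56, -0.8, -0.8, -0.8]}' --aperture 1.0 --squeeze 40

```text
time_s: 5.65
eef_pos: [462.7, 32.8, 320.1]
ee_rot: [-0.0, 0.997, 0.078, -0.0]
force: [-0.3, 0.0, 1.4]
grip_width: 0.999
grip_force: 0.0
```

```bash
python3 - <<'E'
from h import *
go(461,29,220,.153)
cv2.imwrite('pics/w3.png',camrig.capture('wrist')[...,::-1])
E
```

```text
go [-2.2, 3.6, 100.1] [-0.0, 0.0, 0.003]
```

View pics/w3.png

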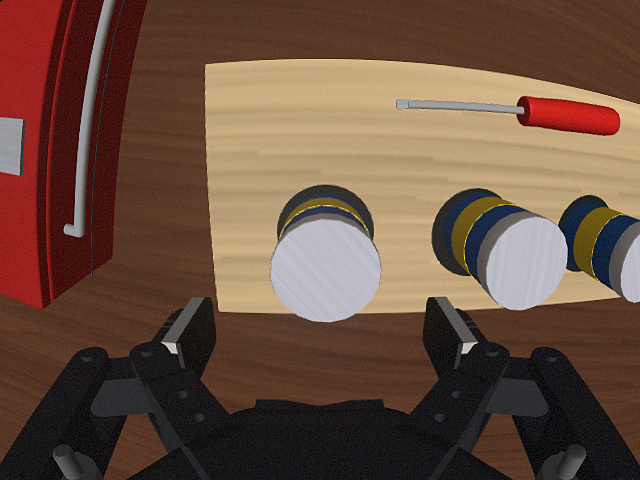

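The lid centre is at (326,266), about 3.5 mm to the right of the gripper's centre line, which agrees with the computed shift. I'll take a force baseline, then descend and grip.

```bash
cat >> h.py <<'E'
def weigh(n=12):
    F=[];T=[]
    for _ in range(n):
        camrig.capture('top');s=monitor.sense();F.append(s['force'][2]);T.append(s['tau'][1:3])
    T=np.array(T);print('Fz %.2f +- %.2f tau %s z %.1f grip %.2f %.1f'%(np.mean(F),np.std(F)/n**.5,T.mean(0).round(2),s['eef_pos'][2],s['grip_width'],s['grip_force']))
E
python3 -c "
from h import *
weigh(8)"
```

```text
Fz -0.22 +- 0.13 tau [-35.96 -22.89] z 320.3 grip 1.00 0.0
```

steer_hand --plan '{"x":[-0.08, -0.08, -0.08, -0.08], "y":[0.144, 0.144, 0.144, 0.144], "z":[1.2, 2.8, 4, 4], "ax":[0, 0, 0, 0], "ay":[0, 0, 0, 0], "az":[0, 0, 0, 0]}' --aperture 1.0 --squeeze 40

```text
time_s: 6.5
eef_pos: [459.9, 29.0, 217.5]
ee_rot: [-0.001, 0.997, 0.078, -0.003]
force: [0.2, 0.0, 1.5]
grip_width: 0.996
grip_force: 0.0
```

steer_hand --plan '{"x":[0, 0, 0, 0, 0, 0], "y":[0, 0, 0, 0, 0, 0], "z":[0, 0, 0, 0, 0, 0], "ax":[0, 0, 0, 0, 0, 0], "ay":[0, 0, 0, 0, 0, 0], "az":[0, 0, 0, 0, 0, 0]}' --aperture 0.0 --squeeze 40

```text
time_s: 7.1
eef_pos: [461.3, 28.9, 222.1]
ee_rot: [0.0, 0.997, 0.078, 0.002]
force: [-0.6, 2.0, 7.5]
grip_width: 0.692
grip_force: 39.1
```

steer_hand --plan '{"x":[0, 0, 0, 0, 0, 0], "y":[0, 0, 0, 0, 0, 0], "z":[-0.6, -1.2, -1.8, -1.8, -1.8, -1.8], "ax":[0, 0, 0, 0, 0, 0], "ay":[0, 0, 0, 0, 0, 0], "az":[0, 0, 0, 0, 0, 0]}'

```text
time_s: 7.7
eef_pos: [460.6, 28.8, 264.7]
ee_rot: [-0.0, 0.997, 0.078, -0.0]
force: [0.1, -1.2, -3.2]
grip_width: 0.688
grip_force: 39.5
```

```bash
python3 -c "
from h import *
weigh(14)"
```

```text
Fz -2.65 +- 0.14 tau [-38.52 -21.23] z 265.2 grip 0.69 39.5
```

The left tin weighs about 0.25 kg, so it's light. Setting it back.

To row units: 45 mm is 1.8, 44 mm is 1.76.

steer_hand --plan '{"x":[0, 0, 0, 0, 0, 0], "y":[0, 0, 0, 0, 0, 0], "z":[0.8, 1.52, 1.76, 1.8, 1.8, 1.8], "ax":[0, 0, 0, 0, 0, 0], "ay":[0, 0, 0, 0, 0, 0], "az":[0, 0, 0, 0, 0, 0]}'

```text
time_s: 9.0
eef_pos: [460.6, 29.1, 221.8]
ee_rot: [-0.0, 0.997, 0.079, -0.0]
force: [-11.0, 2.3, 19.5]
grip_width: 0.688
grip_force: 38.5
```

steer_hand --plan '{"x":[0, 0, 0, 0, 0], "y":[0, 0, 0, 0, 0], "z":[0, 0, 0, 0, 0], "ax":[0, 0, 0, 0, 0], "ay":[0, 0, 0, 0, 0], "az":[0, 0, 0, 0, 0]}' --aperture 1.0

```text
time_s: 9.5
eef_pos: [460.9, 28.7, 220.2]
ee_rot: [-0.0, 0.997, 0.078, -0.0]
force: [0.6, -0.1, 0.3]
grip_width: 1.001
grip_force: 0.0
```

steer_hand --plan '{"x":[0, 0, 0, 0], "y":[0, 0, 0, 0], "z":[-1.2, -2.8, -4.4, -4.4], "ax":[0, 0, 0, 0], "ay":[0, 0, 0, 0], "az":[0, 0, 0, 0]}'

```text
time_s: 9.9
eef_pos: [461.6, 28.7, 334.7]
ee_rot: [0.001, 0.997, 0.078, 0.004]
force: [0.4, -0.4, -0.5]
grip_width: 1.001
grip_force: 0.0
```

```bash
python3 -c "
from h import *
go(481.5,-91,320,.153)"
```

```text
go [0.9, 121.3, 15.1] [0.003, -0.009, 0.004]
```

To row units: 121 mm is 4.84, 80 mm is 3.2.

steer_hand --plan '{"x":[0.04, 0.04, 0.04, 0.04, 0.04, 0.04], "y":[1.6, 3.2, 4.84, 4.84, 4.84, 4.84], "z":[0, 0, 0, 0, 0, 0], "ax":[0, 0, 0, 0, 0, 0], "ay":[0, 0, 0, 0, 0, 0], "az":[0, 0, 0, 0, 0, 0]}'

```text
time_s: 10.5
eef_pos: [480.6, -89.9, 329.7]
ee_rot: [-0.0, 0.997, 0.079, -0.0]
force: [-0.5, 0.4, 1.2]
grip_width: 1.001
grip_force: 0.0
```

```bash
python3 - <<'E'
from h import *
go(481.5,-91,220,.153)
w=camrig.capture('wrist')[...,::-1];cv2.imwrite('pics/w4.png',w)
h=cv2.cvtColor(w,cv2.COLOR_BGR2HSV)
m=((h[...,1]<40)&(h[...,2]>150)).astype(np.uint8)
for c in cv2.findContours(m,0,1)[0]:
    if cv2.contourArea(c)>3000: M=cv2.moments(c);print(M['m10']/M['m00'],M['m01']/M['m00'],cv2.boundingRect(c))
t=camrig.capture('top');h=cv2.cvtColor(t[...,::-1],cv2.COLOR_BGR2HSV)
E
```

```text
go [0.8, 1.3, 109.7] [-0.001, 0.001, 0.004]
509.11836363636365 262.4508181818182 (469, 218, 82, 90)
127.23942066262477 261.8628819890991 (87, 217, 81, 90)
323.31339188829514 257.5151198738816 (270, 208, 107, 100)
```

To row units: 2 mm is 0.08, 110 mm is 4.4.

steer_hand --plan '{"x":[0.04, 0.04, 0.04, 0.04, 0.04], "y":[0.08, 0.08, 0.08, 0.08, 0.08], "z":[1.6, 3.2, 4.32, 4.4, 4.4], "ax":[0, 0, 0, 0, 0], "ay":[0, 0, 0, 0, 0], "az":[0, 0, 0, 0, 0]}' --aperture 1.0 --squeeze 40

```text
time_s: 11.1
eef_pos: [482.3, -92.0, 220.7]
ee_rot: [-0.0, 0.997, 0.079, -0.0]
force: [-0.4, -0.3, 0.4]
grip_width: 1.001
grip_force: 0.0
```

steer_hand --plan '{"x":[0, 0, 0, 0, 0, 0], "y":[0, 0, 0, 0, 0, 0], "z":[0, 0, 0, 0, 0, 0], "ax":[0, 0, 0, 0, 0, 0], "ay":[0, 0, 0, 0, 0, 0], "az":[0, 0, 0, 0, 0, 0]}' --aperture 0.0 --squeeze 40

```text
time_s: 11.7
eef_pos: [482.3, -92.2, 221.9]
ee_rot: [0.0, 0.997, 0.078, 0.001]
force: [-0.9, 4.8, 7.9]
grip_width: 0.681
grip_force: 36.3
```

steer_hand --plan '{"x":[0, 0, 0, 0, 0, 0], "y":[0, 0, 0, 0, 0, 0], "z":[-0.6, -1.2, -1.8, -1.8, -1.8, -1.8], "ax":[0, 0, 0, 0, 0, 0], "ay":[0, 0, 0, 0, 0, 0], "az":[0, 0, 0, 0, 0, 0]}'

```text
time_s: 12.3
eef_pos: [481.7, -92.3, 264.4]
ee_rot: [-0.0, 0.997, 0.078, -0.001]
force: [-0.3, -0.2, -7.6]
grip_width: 0.68
grip_force: 41.4
```

```bash
python3 -c "
from h import *
weigh(14)"
```

```text
Fz -6.89 +- 0.15 tau [-43.78 -23.15] z 265.2 grip 0.68 41.4
```

The middle tin weighs about 0.68 kg. I'll put it back and go to the right one.

steer_hand --plan '{"x":[0, 0, 0, 0, 0, 0], "y":[0, 0, 0, 0, 0, 0], "z":[0.8, 1.52, 1.76, 1.8, 1.8, 1.8], "ax":[0, 0, 0, 0, 0, 0], "ay":[0, 0, 0, 0, 0, 0], "az":[0, 0, 0, 0, 0, 0]}'

```text
time_s: 13.6
eef_pos: [481.7, -92.1, 221.9]
ee_rot: [-0.0, 0.997, 0.079, -0.001]
force: [-11.5, 4.3, 14.7]
grip_width: 0.686
grip_force: 42.0
```

steer_hand --plan '{"x":[0, 0, 0, 0, 0], "y":[0, 0, 0, 0, 0], "z":[0, 0, 0, 0, 0], "ax":[0, 0, 0, 0, 0], "ay":[0, 0, 0, 0, 0], "az":[0, 0, 0, 0, 0]}' --aperture 1.0

```text
time_s: 14.1
eef_pos: [482.1, -92.5, 220.2]
ee_rot: [0.0, 0.997, 0.078, 0.0]
force: [0.1, -0.8, -0.5]
grip_width: 1.001
grip_force: 0.0
```

steer_hand --plan '{"x":[0, 0, 0, 0, 0], "y":[0, 0, 0, 0, 0], "z":[-1.2, -2.8, -4.4, -4.4, -4.4], "ax":[0, 0, 0, 0, 0], "ay":[0, 0, 0, 0, 0], "az":[0, 0, 0, 0, 0]}'

```text
time_s: 14.6
eef_pos: [481.9, -92.4, 330.4]
ee_rot: [0.0, 0.997, 0.078, 0.0]
force: [0.2, -0.3, 0.2]
grip_width: 0.999
grip_force: 0.0
```

steer_hand --plan '{"x":[-0.04, -0.08, -0.12, -0.12, -0.12, -0.12], "y":[1.6, 3.2, 4.68, 4.68, 4.68, 4.68], "z":[0, 0, 0, 0, 0, 0], "ax":[0, 0, 0, 0, 0, 0], "ay":[0, 0, 0, 0, 0, 0], "az":[0, 0, 0, 0, 0, 0]}'

```text
time_s: 15.2
eef_pos: [497.2, -207.6, 329.3]
ee_rot: [-0.001, 0.997, 0.079, -0.001]
force: [-0.1, 0.8, 0.3]
grip_width: 1.002
grip_force: 0.0
```

```bash
python3 - <<'E'
from h import *
go(498,-208,220,.153)
w=camrig.capture('wrist')[...,::-1]
h=cv2.cvtColor(w,cv2.COLOR_BGR2HSV)
m=((h[...,1]<40)&(h[...,2]>150)).astype(np.uint8)
for c in cv2.findContours(m,0,1)[0]:
    if cv2.contourArea(c)>3000: M=cv2.moments(c);print(M['m10']/M['m00'],M['m01']/M['m00'],cv2.boundingRect(c))
E
```

```text
go [0.9, 0.7, 109.3] [-0.002, 0.001, 0.004]
319.79212633815473 261.0711571463594 (267, 212, 106, 100)
131.37617927951464 254.89761676681468 (90, 209, 83, 93)
```

To row units: 0.5 mm is 0.02, 110 mm is 4.4.

steer_hand --plan '{"x":[0, 0, 0, 0, 0], "y":[0.02, 0.02, 0.02, 0.02, 0.02], "z":[1.6, 3.2, 4.32, 4.4, 4.4], "ax":[0, 0, 0, 0, 0], "ay":[0, 0, 0, 0, 0], "az":[0, 0, 0, 0, 0]}' --aperture 1.0 --squeeze 40

```text
time_s: 15.75
eef_pos: [497.7, -208.5, 220.7]
ee_rot: [-0.0, 0.997, 0.079, -0.0]
force: [0.4, 0.3, 0.8]
grip_width: 1.002
grip_force: 0.0
```

steer_hand --plan '{"x":[0, 0, 0, 0, 0, 0], "y":[0, 0, 0, 0, 0, 0], "z":[0, 0, 0, 0, 0, 0], "ax":[0, 0, 0, 0, 0, 0], "ay":[0, 0, 0, 0, 0, 0], "az":[0, 0, 0, 0, 0, 0]}' --aperture 0.0 --squeeze 40

```text
time_s: 16.35
eef_pos: [497.7, -208.8, 222.1]
ee_rot: [0.001, 0.997, 0.078, 0.001]
force: [-1.3, 3.6, 8.2]
grip_width: 0.696
grip_force: 40.2
```

steer_hand --plan '{"x":[0, 0, 0, 0, 0, 0], "y":[0, 0, 0, 0, 0, 0], "z":[-0.6, -1.2, -1.8, -1.8, -1.8, -1.8], "ax":[0, 0, 0, 0, 0, 0], "ay":[0, 0, 0, 0, 0, 0], "az":[0, 0, 0, 0, 0, 0]}'

```text
time_s: 16.95
eef_pos: [497.2, -208.8, 264.5]
ee_rot: [-0.0, 0.997, 0.078, -0.001]
force: [0.0, 0.3, -3.5]
grip_width: 0.691
grip_force: 42.4
```

```bash
python3 -c "
from h import *
weigh(14)"
```

```text
Fz -3.76 +- 0.08 tau [-47.37 -23.12] z 265.2 grip 0.69 42.4
```

Right tin ≈0.36 kg, so the middle (0.68 kg) is heaviest. I'll set this one back and return to the middle.

steer_hand --plan '{"x":[0, 0, 0, 0, 0, 0], "y":[0, 0, 0, 0, 0, 0], "z":[0.8, 1.52, 1.76, 1.8, 1.8, 1.8], "ax":[0, 0, 0, 0, 0, 0], "ay":[0, 0, 0, 0, 0, 0], "az":[0, 0, 0, 0, 0, 0]}'

```text
time_s: 18.25
eef_pos: [497.1, -208.6, 222.0]
ee_rot: [-0.001, 0.997, 0.079, -0.001]
force: [-11.8, 6.8, 16.9]
grip_width: 0.692
grip_force: 43.4
```

steer_hand --plan '{"x":[0, 0, 0, 0, 0], "y":[0, 0, 0, 0, 0], "z":[0, 0, 0, 0, 0], "ax":[0, 0, 0, 0, 0], "ay":[0, 0, 0, 0, 0], "az":[0, 0, 0, 0, 0]}' --aperture 1.0

```text
time_s: 18.75
eef_pos: [497.5, -209.0, 220.2]
ee_rot: [0.0, 0.997, 0.078, 0.0]
force: [0.3, -0.1, 0.2]
grip_width: 0.996
grip_force: 0.0
```

steer_hand --plan '{"x":[0, 0, 0, 0, 0], "y":[0, 0, 0, 0, 0], "z":[-1.2, -2.8, -4.4, -4.4, -4.4], "ax":[0, 0, 0, 0, 0], "ay":[0, 0, 0, 0, 0], "az":[0, 0, 0, 0, 0]}'

```text
time_s: 19.25
eef_pos: [497.4, -208.9, 330.5]
ee_rot: [0.0, 0.997, 0.078, 0.0]
force: [0.1, 0.3, -0.2]
grip_width: 1.0
grip_force: 0.0
```

steer_hand --plan '{"x":[0.04, 0.08, 0.12, 0.12, 0.12, 0.12], "y":[-1.6, -3.2, -4.68, -4.68, -4.68, -4.68], "z":[0, 0, 0, 0, 0, 0], "ax":[0, 0, 0, 0, 0, 0], "ay":[0, 0, 0, 0, 0, 0], "az":[0, 0, 0, 0, 0, 0]}'

```text
time_s: 19.85
eef_pos: [482.2, -93.6, 329.5]
ee_rot: [-0.0, 0.997, 0.078, -0.0]
force: [-0.6, -0.3, -0.0]
grip_width: 0.995
grip_force: 0.0
```

```bash
python3 - <<'E'
from h import *
go(482,-92.2,220,.153)
w=camrig.capture('wrist')[...,::-1];cv2.imwrite('pics/w5.png',w)
h=cv2.cvtColor(w,cv2.COLOR_BGR2HSV)
m=((h[...,1]<40)&(h[...,2]>150)).astype(np.uint8)
for c in cv2.findContours(m,0,1)[0]:
    if cv2.contourArea(c)>3000: M=cv2.moments(c);print(M['m10']/M['m00'],M['m01']/M['m00'],cv2.boundingRect(c))
E
```

```text
go [0.1, -1.4, 109.5] [-0.0, 0.001, 0.003]
504.30315846306127 265.4476439005369 (464, 221, 82, 90)
122.03689375353841 263.7078065043719 (83, 219, 79, 90)
315.86356011183597 261.29860205032617 (263, 212, 107, 99)
```

steer_hand --plan '{"x":[0, 0, 0, 0, 0], "y":[-0.04, -0.04, -0.04, -0.04, -0.04], "z":[1.6, 3.2, 4.32, 4.4, 4.4], "ax":[0, 0, 0, 0, 0], "ay":[0, 0, 0, 0, 0], "az":[0, 0, 0, 0, 0]}' --aperture 1.0 --squeeze 40

```text
time_s: 20.4
eef_pos: [482.2, -92.6, 220.4]
ee_rot: [-0.0, 0.997, 0.078, -0.0]
force: [-0.1, 0.1, 0.3]
grip_width: 0.999
grip_force: 0.0
```

steer_hand --plan '{"x":[0, 0, 0, 0, 0, 0], "y":[0, 0, 0, 0, 0, 0], "z":[0, 0, 0, 0, 0, 0], "ax":[0, 0, 0, 0, 0, 0], "ay":[0, 0, 0, 0, 0, 0], "az":[0, 0, 0, 0, 0, 0]}' --aperture 0.0 --squeeze 40

```text
time_s: 21.0
eef_pos: [482.3, -91.9, 221.9]
ee_rot: [0.001, 0.997, 0.078, 0.001]
force: [-1.0, 4.0, 7.4]
grip_width: 0.681
grip_force: 33.3
```

steer_hand --plan '{"x":[0, 0, 0, 0, 0, 0, 0, 0], "y":[0, 0, 0, 0, 0, 0, 0, 0], "z":[-0.8, -2, -3.4, -4.8, -6.2, -7.12, -7.4, -7.4], "ax":[0, 0, 0, 0, 0, 0, 0, 0], "ay":[0, 0, 0, 0, 0, 0, 0, 0], "az":[0, 0, 0, 0, 0, 0, 0, 0]}'

```text
time_s: 21.8
eef_pos: [481.7, -91.8, 405.3]
ee_rot: [0.0, 0.997, 0.078, 0.0]
force: [-0.5, -0.5, -6.7]
grip_width: 0.677
grip_force: 37.8
```

steer_hand --plan '{"x":[0, 0, 0, 0], "y":[0, 0, 0, 0], "z":[0, 0, 0, 0], "ax":[0, 0, 0, 0], "ay":[0, 0, 0, 0], "az":[0, 0, 0, 0]}'

```text
time_s: 22.2
eef_pos: [482.0, -91.9, 404.6]
ee_rot: [-0.0, 0.997, 0.078, -0.0]
force: [-0.1, -0.7, -7.1]
grip_width: 0.678
grip_force: 37.4
```

```bash
python3 - <<'E'
from h import *
weigh(10)
s=camrig.capture('side')[...,::-1];w=camrig.capture('wrist')[...,::-1]
o=np.zeros((440,790,3),np.uint8);o[:300,:400]=cv2.resize(w,(400,300));o[:440,400:790]=cv2.resize(s[120:400,230:478],(390,440));cv2.imwrite('pics/c6.png',o)
E
```

```text
Fz -7.13 +- 0.19 tau [-40.68 -28.38] z 405.2 grip 0.68 37.5
```

View pics/c6.png

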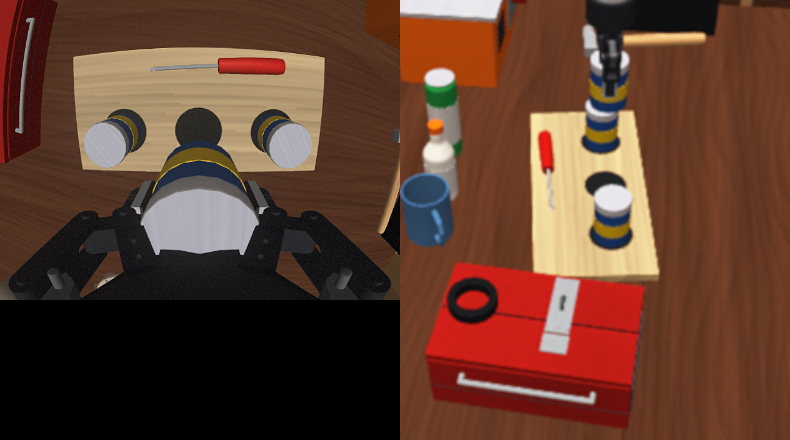

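The middle tin is held upright over its empty seat at (198,125). The two lighter tins stand on their seats, the hasp is closed at (560,315), and nothing else has moved.

```bash
python3 -c "
from rig import ctrl, camrig, monitor
print(ctrl.finish_job())"
```

```text
the job is handed in; nothing more can be done
None
```

I latched the hasp, hefted the tins left to right (about 0.25, 0.68 and 0.36 kg), and handed in the job with the heaviest, the middle tin, held upright about 20 cm above the bench; no verdict was shown at hand-in.

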